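# Hang the weighing pan on the spring scale and tare it

## Task

Get the hanging scale ready for weighing: lift the violet weighing pan by its black grip and hang it by its eye on the scale's sprung hook, lowering it gently until the hook carries all its weight before you let go, so that the hook is neither jerked by a drop or a bounce nor forced down beyond what the pan weighs. Once the hook has settled, turn the tare knob on top of the scale until the red zero mark on the dial stands under the pointer. Leave the pan hanging still, and do not disturb the other things.

Things in the scene. Friction and masses are not known exactly. Their poses are not given: they have to be found in the camera images.
- pan: Weighing pan, loose, 0.3 to 0.97 kg (unknown), 190 mm high: translucent violet dish 131 mm wide, 32 mm high, in a steel wire ring 139 mm wide; from the ring's +y and -y sides two wires rise to a closed eye, above it a neck and a flat black finger grip. Origin: centre of the underside, z up, x along the eye's axis. Stands on the left table at first.
- pan_grip (a point): Centre of the pan's black grip, 169 mm above the pan's origin. The grip is 14 mm thick (pan's y), 26 mm wide (x) and 42 mm tall (z): close the fingers along the pan's y.
- eye_top (a point): Underside of the middle of the eye's top bar, 128 mm above the pan's origin, 41 mm below pan_grip: this rests in the hook. The eye lies in the pan's y-z plane; its opening below this point is 30 mm wide (y) and 40 mm high, its wire 6 mm thick. Above the bar a 9 mm neck, 14 mm long, then the grip.
- scale: Spring scale on a stand, fixed on the right bench: foot 215 x 144 mm, 25 mm high at most, square column 34 mm thick, on top (z 207 to 293 mm) a white head 86 mm wide, 50 mm deep with the dial in front and the tare knob above. Origin: on the column's axis at bench level; -x is its front, z up. The hook's bar juts out to the front (-x), open above.
- hook_seat (a point): Upper side of the hook's 8 mm bar at the lowest point of its saddle, on the moving hook; 135 mm in front of the column's axis and 195 mm above the bench when unloaded. Its axes are the scale's. Behind the saddle (+x) the bar rises 10 mm, in front of it (-x) it rises to the tip.
- hook_tip (a point): Centre of the 11 mm ball at the end of the hook's upturned tip: 24 mm in front of (-x) the seat and 14 mm above it; the ball's top is 19.5 mm above the seat. The eye must pass over it from the front.
- hook (a joint): Dip of the sprung hook in m, 0 unloaded, growing downwards, stop at 0.048. The spring gives 280 N/m, so the hanging pan brings it to 0.010 to 0.034, lightly damped (about 1 s to settle). Moving faster than about 0.07 m/s it is being jerked; beyond 0.042 the spring is overloaded.
- pointer (a joint): Angle in rad of the black pointer on the dial, 0 straight up, growing clockwise seen from the front; it turns 0.036 rad per mm of the hook's dip.
- dial (a joint): Angle in rad of the white dial plate with the red zero mark, 0 with the mark straight up, growing clockwise seen from the front. It follows the tare knob one to one.
- tare_knob (a joint): Angle in rad of the tare knob, 0 to 1.7, growing as it turns clockwise seen from above; stiff enough to stay (0.03 N m). At 0 its bar lies along the scale's x; at angle q the bar is turned by -q about z.
- tare_knob_grip (a point): On the axis of the tare knob, at the height to grip it, 7 mm below the top of its bar, 330 mm above the bench. The bar is 14 mm thick, 34 mm long and 30 mm tall above its round 36 mm base, black with a white line.
- pointer_tip (a point): Tip of the pointer, 35 mm from the dial's centre.
- zero_mark (a point): The red zero mark (6 mm wide) on the dial plate, 35 mm from its centre.
- spice_jar_1: Spice jar with white cap, 41 x 107 mm, neighbour on the left table, origin at its foot; leave alone.
- spice_jar_2: Spice jar with green cap, 41 x 103 mm, neighbour on the left table, origin at its foot; leave alone.
- mill_1: Small grey and white mill, 44 x 90 mm, neighbour on the left table, origin at its foot; leave alone.
- bottle_1: Bottle with green cap, 50 x 82 x 190 mm, neighbour on the left table, origin at its foot; leave alone.
- tub_1: White tub with a lid, 72 x 71 mm, neighbour on the right bench, origin at its foot; leave alone.

How it is judged (in metres and radians):
On the way, in this order (a step that is already met when the one before it is completed fails the run):
1. the pan hangs by its eye on the hook, let go and settled (distance between eye_top and hook_seat below 0.009 m and value of joint hook above 0.006 m and angle between pan's own z axis and vertical below 0.15 rad and contact force between the fingers and pan below 0.05 N and velocity of joint hook between -0.01 and 0.01 m/s), for 0.3 s.
2. the zero mark stands under the pointer (distance between pointer_tip and zero_mark below 0.004 m), for 0.2 s.
At the end, for the whole second after the job is handed in: The pan hangs still from the hook (top of the eye within 9 mm of the hook's seat, tilted less than 0.15 rad, hook dipped more than 6 mm and slower than 0.01 m/s, pan slower than 0.03 m/s), and the red zero mark lies within 4 mm of the pointer's tip (distance between eye_top and hook_seat below 0.009 m and value of joint hook above 0.006 m and angle between pan's own z axis and vertical below 0.15 rad and linear speed of pan below 0.03 m/s and velocity of joint hook between -0.01 and 0.01 m/s and distance between pointer_tip and zero_mark below 0.004 m); the robot touches nothing.
It fails at once if the hook is jerked: it moves faster than 0.07 m/s, up or down (velocity of joint hook above 0.07 m/s or velocity of joint hook below -0.07 m/s).
It fails at once if the hook is pushed down past 42 mm, overloading the spring (value of joint hook above 0.042 m).
It fails at once if the pan is tipped by more than 0.5 rad (angle between pan's own z axis and vertical above 0.5 rad).
It fails at once if a neighbouring thing is moved by more than 20 mm (distance of any of spice_jar_1, spice_jar_2, mill_1, bottle_1, tub_1 from where it was at the start of the episode above 0.02 m).
It also fails if it takes over 62 s, if anything falls off the work surface, if the arm or the gripper's body presses on something with over 40 N, if the wrist force passes 120 N, or if a joint passes its speed limit or range.

## Robot

A 6-joint arm with a two-finger parallel gripper is mounted at the origin on a cart in front of the work surface, level with it; the furniture and walls round the work are solid. World frame = base frame: x ahead of the robot, y to its left, z up, the work surface at z = 0. Lengths are in m, angles in degrees, forces in N, time in s.
With the tool pointing down it reaches from about 0.35 to 0.875 m from the base axis. Payload 15.5 kg.
Tool frame: the origin (TCP) lies midway between the tips of the shut fingers; the grasp point (between the pads) lies 19 mm behind it; z points along the fingers, y is the line along which they close (so a half turn about z gives the same grasp; the last joint's range is limited). The gripper opens to 85 mm and grips with 20 to 120 N. Pads are 22 mm wide; open, the fingers measure 114 mm over their backs; the gripper's body (76 mm by 85 mm) begins 54 mm behind the grasp point. The pads swing forward as they close: fully open they stand 13 mm farther back than shut.
Start: joints at [62.768, 28.281, 77.091, -0, 74.628, -5.472], TCP at [0.232, 0.58, 0.192] pointing down, gripper open.
Joint ranges: [-166.48, 166.48], [-47.26, 123.95], [12.59, 153.08], [-70.14, 250.14], [6.76, 159.57], [-176.63, 176.63]. Speed limits (degrees/s): [108.29, 108.29, 147.25, 172.46, 172.46, 172.46].

## Interface

Orientations are given as [roll, pitch, yaw] about the fixed x, y, z axes, in that order (R = Rz(yaw) Ry(pitch) Rx(roll)).
In Python, from workcell import arm gives the robot as it stands.
- The arm moves only by the tool send_rows, never from a script. Its argument "deltas" is a list of rows, each a list of 7 numbers: the opening, from 0 (shut) to 1 (fully open), then the shift along the tool's x, y, z in m, then the turn, a rotation vector about the tool's x, y, z in degrees. In form: [[jaw, dx, dy, dz, wx, wy, wz], ...]. A call has 1 to 12 rows; each row is the pose to reach, as a shift and turn from the pose commanded when the call began, along the tool's axes at that moment; what a row does not reach only later rows make up. A row lasts 1/10 s, in which the tool goes at most 50 mm and 8.59 degrees, less where a joint would pass 70% of its speed; a pose out of reach is approached as far as the arm can. A call with a gripper value outside its range is refused whole. The fingers move at their own pace and stop on an object; "force" is the grip in N (left out, the last holds). Time passes only in rows, so rows that repeat a pose let the fingers close. It gives the time, the measured TCP pose, the force, the opening and the grip force at its end, in the units of the state.
- arm.get_obs(): the state, without advancing time (a new reading comes with each control period).
- arm.capture(name): name is "side" or "top" or "wrist"; returns (picture, depth): 384x512x3 uint8, red, green, blue; 384x512 float32, m along the optical axis (not along the pixel's ray), 0 where there is no reading.
- arm.camera_params(name): a dict with "K" (3x3 intrinsics, pixels), "rvec" (rotation vector, rad) and "tvec" (3), from world to camera coordinates, as OpenCV has them. Camera axes: x right, y down, z forward; pixel columns grow to the right and rows downward; lengths in m; the calibration is good to about 2 mm. A picture is of the moment at which its call begins: read the wrist's pose just before it. camera_params takes no time and is no camera call; for the wrist camera it gives the pose at the moment of the call.
- arm.close_job(): hands the job in; it is judged then, once.
Trained networks look in the newest picture that a camera, given by its name, has taken for a name from the list of things; names that differ only in an ending like _2 or _b are one class to them, and where a whole thing is asked for, a point or a joint stands for the part that bears it (a point fixed in the world has none). Each returns a list of dicts, best first, with "confidence" (0 to 1); they miss things now and then, are a little off and sometimes report something else, mostly with a low value. They report only what shows in the picture. A call takes as long as a camera call.
- arm.look_for(target, camera): "location" ([x, y, z] in m, in world coordinates, good to about 4 mm: the middle of the surface that is visible of it).
- arm.place_of(target, camera): "location" ([x, y, z] in m, in world coordinates, good to about 4 mm: a listed point, or the origin of a listed thing).
The state is a dict: "time_s": time; "q": joint angles; "qvel": joint speeds; "joint_efforts": joint torques, N m; "position": TCP position; "tool_rot": TCP orientation; "ft_force": force on the tool from outside, world axes, zero at the start; "ft_torque": the same for the moment, N m; "width": opening from 0.0 (shut) to 1.0 (fully open); "grasp_force": force on a finger pad.
Only numpy, scipy, OpenCV 4.12 (cv2) and the standard library are available. Lean on these libraries where they do the work, as an engineer would, in place of code of your own. Each camera call takes 0.05 s, during which the arm holds its last target. There are 200 camera calls.

## Working session

There is one attempt and no reset: what is moved stays moved. The work goes in short steps, Python scripts to look and compute and a tool call to move; the robot and the scene stay as the last step left them, time stands still between calls to the robot, and variables do not carry over. Pictures are saved under pics/ and viewed, at most 10 in all, crops included, and the job is handed in when it is done.

Besides the shell and the picture viewer there is one more tool, called after "Request:" as a command line: name --pt "numbers of a row" for each row, then --argument value for the rest. send_rows: Moves the arm, as the interface text tells. Its arguments: {"type":"object","properties":{"deltas":{"type":"array"},"force":{"type":"number"}},"required":["deltas"]}

```bash
mkdir -p pics; ls
cat > h.py <<'E'
import numpy as np, cv2
from workcell import arm
from scipy.spatial.transform import Rotation as R
def cam(n):
    p=arm.camera_params(n); return np.array(p["K"]),cv2.Rodrigues(np.array(p["rvec"],float))[0],np.array(p["tvec"],float).ravel()
def cloud(n,dep):
    K,Rm,t=cam(n); v,u=np.mgrid[:dep.shape[0],:dep.shape[1]]
    c=np.stack([(u-K[0,2])/K[0,0]*dep,(v-K[1,2])/K[1,1]*dep,dep],-1)
    w=(c-t)@Rm; w[dep<=0]=np.nan; return w
def save(f,p): cv2.imwrite(f,cv2.cvtColor(p,cv2.COLOR_RGB2BGR))
def todelta(pos,rot=None):
    "world target -> tool axes delta"
    o=arm.get_obs(); T=R.from_euler('xyz',o["tool_rot"],degrees=True)
    return T.inv().apply(np.array(pos)-o["position"])
E
python3 - <<'E'
from h import *
o=arm.get_obs(); print(o["time_s"],o["position"],o["tool_rot"],o["width"])
ims=[]
for n in ["side","top"]:
    p,d=arm.capture(n); np.savez(f"{n}0.npz",p=p,d=d); ims.append(p)
    for t in ["pan","pan_grip","eye_top","scale","hook_seat","hook_tip","tare_knob_grip","pointer_tip","zero_mark","spice_jar_1","mill_1","bottle_1","tub_1"]:
        for r in arm.place_of(t,n)[:2]: print(n,t,np.round(r["location"],3),round(r["confidence"],2))
save("pics/a.png",cv2.resize(np.vstack(ims),(800*3//4,int(800*3/4*768/512)))[:900])
save("pics/side0.png",ims[0]);save("pics/top0.png",ims[1])
print(arm.get_obs()["time_s"])
E
```

```text
pics
0.0 [0.23151169 0.58010496 0.19139778] [-1.79930408e+02 -6.11219223e-03  1.58240659e+02] 1.0022041784476805
side pan [ 0.456  0.324 -0.002] 0.61
side pan_grip [0.456 0.318 0.17 ] 0.57
side eye_top [0.456 0.325 0.131] 0.57
side scale [ 0.54  -0.357  0.002] 0.72
side hook_seat [ 0.408 -0.342  0.195] 0.46
side hook_tip [ 0.387 -0.334  0.209] 0.52
side tare_knob_grip [ 0.535 -0.36   0.332] 0.53
side zero_mark [ 0.508 -0.36   0.282] 0.42
side spice_jar_1 [0.577 0.188 0.004] 0.71
side spice_jar_1 [0.597 0.257 0.004] 0.67
side bottle_1 [ 0.577  0.429 -0.   ] 0.84
side tub_1 [ 0.519 -0.546  0.001] 0.56
top pan [ 0.449  0.326 -0.   ] 0.97
top pan [ 0.594  0.257 -0.001] 0.24
top pan_grip [0.459 0.327 0.176] 0.57
top eye_top [0.458 0.325 0.126] 0.81
top scale [ 0.542 -0.36  -0.002] 0.92
top scale [0.45  0.322 0.001] 0.38
top hook_tip [ 0.384 -0.338  0.21 ] 0.6
top hook_tip [0.458 0.323 0.13 ] 0.19
top tare_knob_grip [ 0.541 -0.36   0.33 ] 0.41
top zero_mark [0.58  0.428 0.   ] 0.63
top zero_mark [ 0.508 -0.356  0.282] 0.56
top spice_jar_1 [0.594 0.253 0.002] 0.69
top spice_jar_1 [ 0.576  0.19  -0.   ] 0.55
top bottle_1 [0.578 0.432 0.001] 0.83
top tub_1 [ 0.519 -0.544 -0.   ] 0.85
1.4
```

View pictures.

View pics/side0.png

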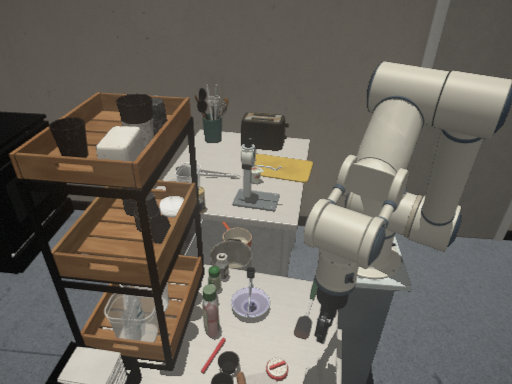

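View pics/top0.png

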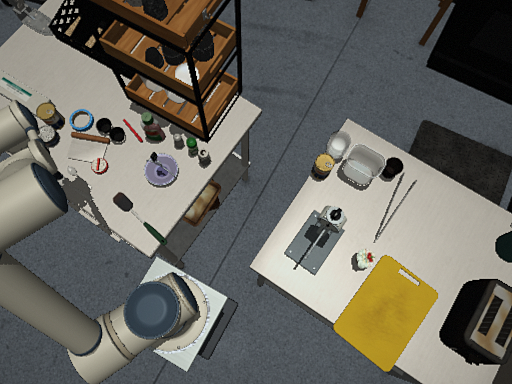

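Run:
```python
from h import *
for n in ["side","top"]:
    z=np.load(n+"0.npz"); w=cloud(n,z["d"]); p=z["p"]
    # grip/pan points by height
    m=(np.abs(w[...,0]-.455)<.05)&(np.abs(w[...,1]-.324)<.05)&(w[...,2]>.15)&(w[...,2]<.21)
    q=w[m]; print(n,"grip",len(q),np.nanmean(q,0),q.min(0),q.max(0))
    if len(q)>5:
        r=cv2.minAreaRect(q[:,:2].astype(np.float32)*1000);print(r)
    m=(np.abs(w[...,0]-.455)<.1)&(np.abs(w[...,1]-.324)<.1)&(w[...,2]>.07)&(w[...,2]<.13)
    q=w[m];print("wires",len(q)); 
    if len(q)>5:
        c=q[:,:2]-q[:,:2].mean(0);s=np.linalg.svd(c,full_matrices=0);print(s[1],s[2][0],q.mean(0))
    m=(np.abs(w[...,0]-.54)<.06)&(np.abs(w[...,1]+.36)<.06)&(w[...,2]>.325)&(w[...,2]<.35)
    q=w[m];print("knob",len(q),q.mean(0),q.max(0)); 
    if len(q)>5: print(cv2.minAreaRect(q[:,:2].astype(np.float32)*1000))
    m=(np.abs(w[...,0]-.40)<.06)&(np.abs(w[...,1]+.345)<.05)&(w[...,2]>.17)&(w[...,2]<.24)
    q=w[m];print("hook",len(q));
    if len(q)>5:
        for a in np.arange(.37,.45,.008):
            k=q[(q[:,0]>=a)&(q[:,0]<a+.008)]
            if len(k):print(round(a,3),len(k),k.mean(0).round(4),k[:,2].max().round(4))
    m=(np.abs(w[...,0]-.54)<.06)&(np.abs(w[...,1]+.36)<.08)&(w[...,2]>.285)&(w[...,2]<.296)
    q=w[m];print("head",len(q)); 
    if len(q)>5: print(cv2.minAreaRect(q[:,:2].astype(np.float32)*1000))
```

```text
side grip 85 [0.45395139 0.32890619 0.17523019] [0.44201136 0.31570074 0.15254311] [0.46629086 0.33556909 0.19152303]
((454.2027587890625, 325.9615783691406), (24.039913177490234, 19.93539810180664), 2.3238420486450195)
wires 48
[0.15008905 0.01110643] [0.04539248 0.99896923] [0.45388084 0.33768183 0.09607996]
knob 24 [ 0.53456057 -0.35304373  0.33365704] [ 0.54928093 -0.34390018  0.34173696]
((533.8167114257812, -354.7324523925781), (16.057584762573242, 30.197080612182617), 78.69728088378906)
hook 33
0.37 2 [ 0.3773 -0.3361  0.2114] 0.2114
0.378 2 [ 0.3819 -0.3386  0.2096] 0.2113
0.386 4 [ 0.3886 -0.3362  0.2052] 0.2083
0.394 4 [ 0.3976 -0.3385  0.1952] 0.2033
0.402 3 [ 0.408  -0.3413  0.1947] 0.1977
0.41 2 [ 0.4144 -0.345   0.1931] 0.1959
0.418 4 [ 0.4216 -0.3434  0.199 ] 0.2017
0.426 4 [ 0.4313 -0.3455  0.2025] 0.2066
0.434 2 [ 0.4384 -0.3451  0.2022] 0.2025
0.442 4 [ 0.4455 -0.3459  0.2013] 0.203
0.45 2 [ 0.4551 -0.3464  0.2031] 0.2046
head 30
((528.5242309570312, -340.53369140625), (65.43565368652344, 36.21061706542969), 19.550132751464844)
top grip 44 [0.45308155 0.32013269 0.1
[... 322 characters left out ...]
55222151 -0.34951528  0.34396575]
((535.6743774414062, -358.1046447753906), (13.344338417053223, 33.801429748535156), 73.85377502441406)
hook 59
0.37 2 [ 0.3773 -0.341   0.2109] 0.212
0.378 5 [ 0.382  -0.3398  0.2109] 0.2153
0.386 6 [ 0.3899 -0.3404  0.2064] 0.2113
0.394 3 [ 0.3974 -0.341   0.1987] 0.2058
0.402 7 [ 0.4055 -0.3428  0.1936] 0.1993
0.41 4 [ 0.4136 -0.3436  0.1941] 0.1984
0.418 6 [ 0.4212 -0.3448  0.2008] 0.2129
0.426 6 [ 0.4298 -0.345   0.2046] 0.2067
0.434 5 [ 0.437  -0.347   0.2044] 0.2093
0.442 7 [ 0.4459 -0.3481  0.2037] 0.213
0.45 4 [ 0.4531 -0.348   0.2063] 0.2103
head 67
((532.4124145507812, -357.9944152832031), (59.05794906616211, 49.206092834472656), 82.17139434814453)
```

Side view: the pan stands at about (250,303) with its grip up at (251,270), and the scale is at (249,180). Top view: the pan is at (160,168), the scale at (320,235), and the hook points towards (297,268). The depth cloud agrees with the networks. The grip is at about (0.455, 0.324, 0.17), the pan yaw is about 0° and the scale yaw about -7°. I'm moving above the pan for one close look.

Request:
send_rows --pt "1 0 0 -0.045 0 0 0" --pt "1 -0.045 -0.023 -0.07 0 0 -4" --pt "1 -0.09 -0.046 -0.07 0 0 -8" --pt "1 -0.135 -0.069 -0.07 0 0 -12" --pt "1 -0.18 -0.092 -0.07 0 0 -16" --pt "1 -0.225 -0.115 -0.07 0 0 -20" --pt "1 -0.26 -0.135 -0.07 0 0 -21.8" --pt "1 -0.302 -0.155 -0.07 0 0 -21.8" --pt "1 -0.302 -0.155 -0.07 0 0 -21.8" --pt "1 -0.302 -0.155 -0.07 0 0 -21.8" --force 40

```text
time_s: 2.4
position: [0.4553, 0.3238, 0.262]
tool_rot: [180.0, -0.0, 179.9]
ft_force: [-1.3, -0.1, 0.2]
width: 0.997
grasp_force: 0.0
```

Run:
```python
from h import *
o=arm.get_obs(); print(o["time_s"],o["position"],o["tool_rot"],o["ft_force"])
p,d=arm.capture("wrist"); w=cloud("wrist",d)
save("pics/w1.png",p)
m=(w[...,2]>.15)&(w[...,2]<.21)&(np.abs(w[...,0]-.455)<.05)&(np.abs(w[...,1]-.324)<.05)
q=w[m];print(len(q),q.mean(0),q.max(0),cv2.minAreaRect(q[:,:2].astype(np.float32)*1000))
t=w[m&(w[...,2]>.183)];print(len(t),t.mean(0),cv2.minAreaRect(t[:,:2].astype(np.float32)*1000))
for n in ["pan_grip","pan"]: print([(np.round(r["location"],4),r["confidence"]) for r in arm.place_of(n,"wrist")[:2]])
```

```text
2.4 [0.45526723 0.32381508 0.26197252] [ 1.79991673e+02 -6.94901522e-03  1.79908001e+02] [-1.2957759  -0.09555718  0.1871647 ]
661 [0.45161681 0.32539079 0.18472235] [0.46682104 0.33288909 0.19140303] ((454.1392517089844, 325.7613830566406), (25.212295532226562, 14.553703308105469), 1.071921706199646)
538 [0.45357882 0.32537443 0.18843813] ((454.1756591796875, 325.30078125), (25.240724563598633, 13.361348152160645), 0.40768417716026306)
[(array([0.4566, 0.3269, 0.1709]), 0.66)]
[(array([ 0.4599,  0.3218, -0.0036]), 0.8)]
```

View pics/w1.png

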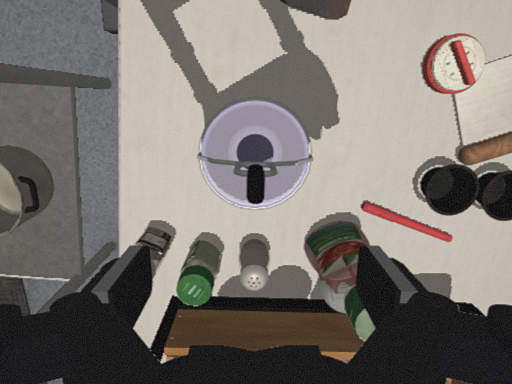

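The wrist view shows the black grip at (256,184), its flat faces square to the fingers, and clear space for the fingers on both sides. The grip centre is at (0.454, 0.325). I'll descend and close.

Request:
send_rows --pt "1 0.001 0.0015 0.03 0 0 0" --pt "1 0.001 0.0015 0.065 0 0 0" --pt "1 0.001 0.0015 0.095 0 0 0" --pt "1 0.001 0.0015 0.111 0 0 0" --pt "1 0.001 0.0015 0.111 0 0 0" --pt "0 0.001 0.0015 0.111 0 0 0" --pt "0 0.001 0.0015 0.111 0 0 0" --pt "0 0.001 0.0015 0.111 0 0 0" --pt "0 0.001 0.0015 0.111 0 0 0" --pt "0 0.001 0.0015 0.111 0 0 0" --pt "0 0.001 0.0015 0.111 0 0 0" --pt "0 0.001 0.0015 0.111 0 0 0" --force 40

```text
time_s: 3.75
position: [0.4538, 0.326, 0.151]
tool_rot: [180.0, 0.0, -180.0]
ft_force: [-0.6, -0.2, -0.5]
width: 0.0
grasp_force: 0.0
```

```bash
python3 -c "
from h import *
o=arm.get_obs(); print(o['time_s'],o['position'],o['tool_rot'],o['ft_force'],o['ft_torque'],o['width'],o['grasp_force'])"
```

```text
3.75 [0.4537571  0.32602746 0.15104596] [ 1.79996424e+02  3.63313447e-03 -1.79968371e+02] [-0.58170148 -0.16033643 -0.53883126] [ 0.03470532  0.07083319 -0.06307059] 0.00017980562115479126 0.0
```

Run:
```python
from h import *
p,d=arm.capture("side"); w=cloud("side",d)
pw,dw=arm.capture("wrist"); ww=cloud("wrist",dw)
big=cv2.resize(p[200:384,180:360],(720,736))[:600]
save("pics/w2.png",np.vstack([cv2.resize(p[220:340,190:350],(400,300)),cv2.resize(pw,(400,300))]))
for W in (w,ww):
    m=(W[...,2]>.14)&(W[...,2]<.20)&(np.abs(W[...,0]-.43)<.06)&(np.abs(W[...,1]-.324)<.05); q=W[m]
    print(len(q),q.mean(0) if len(q) else 0)
for n in ["side","wrist"]:
  for t in ["pan_grip","pan","eye_top"]: print(n,t,[(np.round(r["location"],4),r["confidence"]) for r in arm.place_of(t,n)[:2]])
```

```text
78 [0.45390709 0.32994198 0.17174772]
1021 [0.44399803 0.32499526 0.17988554]
side pan_grip [(array([0.4566, 0.3178, 0.1732]), 0.59)]
side pan [(array([0.4545, 0.323 , 0.0016]), 0.75), (array([ 0.3885, -0.3355,  0.2086]), 0.32)]
side eye_top [(array([0.4545, 0.3266, 0.1326]), 0.67), (array([0.5785, 0.1887, 0.0033]), 0.64)]
wrist pan_grip [(array([0.4544, 0.327 , 0.1683]), 0.56)]
wrist pan [(array([0.457 , 0.3223, 0.003 ]), 0.68)]
wrist eye_top [(array([0.4602, 0.3258, 0.1257]), 0.82)]
```

View pics/w2.png

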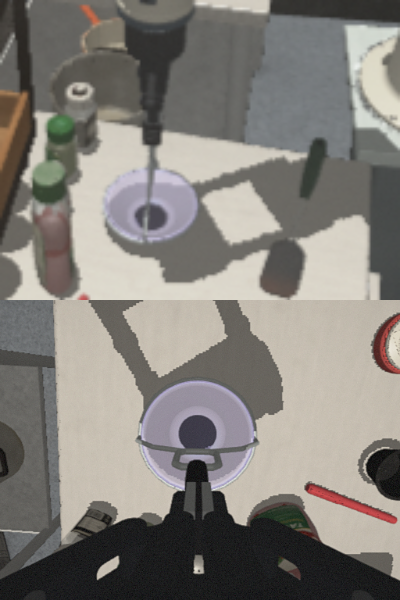

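Run:
```python
from h import *
o=arm.get_obs(); print(o['time_s'],o['position'],o['ft_force'],o['ft_torque'],o['width'],o['grasp_force'])
p,d=arm.capture("wrist"); w=cloud("wrist",d)
save("pics/w3.png",cv2.resize(p[180:384,156:356],(600,600)))
for z0 in np.arange(.14,.25,.01):
    m=(w[...,2]>z0)&(w[...,2]<z0+.01)&(np.abs(w[...,0]-.43)<.06)&(np.abs(w[...,1]-.325)<.05); q=w[m]
    if len(q): print(z0.round(2),len(q),q.min(0).round(4),q.max(0).round(4))
```

```text
4.15 [0.45369858 0.32603965 0.15095685] [-0.07901258 -0.20615574  0.01256743] [-0.01475602 -0.01627725  0.03002217] 0.0026543071704925466 0.0
0.15 100 [0.4422 0.3181 0.1524] [0.4477 0.3318 0.16  ]
0.16 169 [0.4422 0.3177 0.1601] [0.4484 0.3321 0.17  ]
0.17 201 [0.4423 0.3176 0.1701] [0.4487 0.3321 0.18  ]
0.18 298 [0.4421 0.3177 0.18  ] [0.4518 0.3315 0.1892]
0.19 249 [0.4421 0.3132 0.1903] [0.4474 0.3389 0.2   ]
0.2 673 [0.4422 0.3125 0.2   ] [0.4479 0.3397 0.21  ]
0.21 830 [0.4421 0.3123 0.21  ] [0.4478 0.3396 0.22  ]
0.22 1059 [0.4416 0.3125 0.22  ] [0.4649 0.3396 0.23  ]
0.23 2548 [0.4394 0.2921 0.23  ] [0.4655 0.3595 0.24  ]
0.24 7428 [0.4391 0.2853 0.24  ] [0.4637 0.3682 0.25  ]
```

View pics/w3.png

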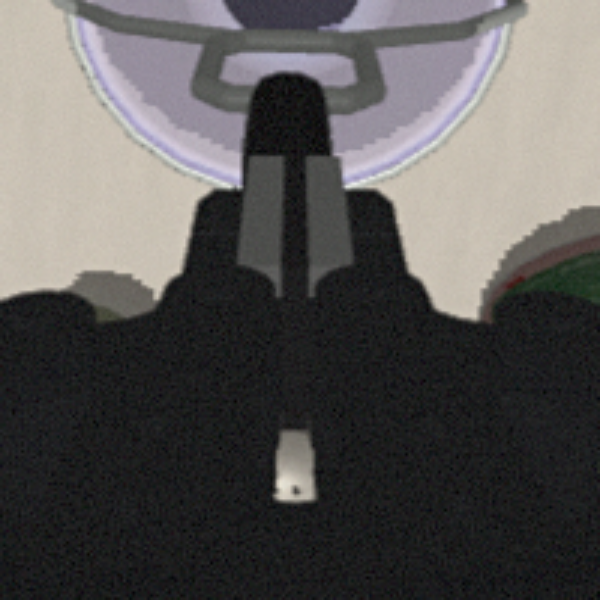

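Run:
```python
from h import *
p,d=arm.capture("side"); w=cloud("side",d)
pw,dw=arm.capture("wrist"); ww=cloud("wrist",dw)
for nm,W,P in (("side",w,p),("wrist",ww,pw)):
  print(nm)
  for z0 in np.arange(.13,.30,.01):
    m=(W[...,2]>z0)&(W[...,2]<z0+.01)&(np.abs(W[...,0]-.45)<.08)&(np.abs(W[...,1]-.325)<.07); q=W[m]
    if len(q): print(z0.round(2),len(q),np.percentile(q,5,axis=0)[:2].round(3),np.percentile(q,95,axis=0)[:2].round(3),P[m].mean(0).round(),P[m].max(0))
K,Rm,t=cam("wrist"); print("cam",-Rm.T@t)
for z in (.151,.170,.19):
  for y in (.312,.326,.34):
    c=Rm@np.array([.4425,y,z])+t; print(z,y,(K@c/c[2])[:2].round())
```

```text
side
0.13 7 [0.452 0.325] [0.456 0.34 ] [110. 111. 108.] [121 121 117]
0.14 3 [0.452 0.327] [0.455 0.331] [101. 102. 100.] [114 115 112]
0.15 14 [0.442 0.327] [0.463 0.332] [74. 73. 70.] [148 144 136]
0.16 19 [0.442 0.328] [0.466 0.332] [68. 67. 64.] [128 124 118]
0.17 16 [0.445 0.328] [0.466 0.333] [65. 64. 62.] [121 117 111]
0.18 18 [0.442 0.325] [0.466 0.333] [58. 57. 56.] [82 81 77]
0.19 8 [0.443 0.328] [0.461 0.338] [75. 75. 73.] [102 102 100]
0.2 15 [0.443 0.33 ] [0.462 0.34 ] [69. 69. 68.] [97 98 96]
0.21 13 [0.444 0.334] [0.46  0.341] [61. 61. 60.] [96 96 95]
0.22 3 [0.449 0.34 ] [0.458 0.342] [52. 52. 50.] [56 55 54]
0.23 3 [0.44  0.331] [0.444 0.354] [67. 67. 65.] [76 76 74]
0.24 5 [0.44  0.338] [0.459 0.359] [61. 60. 59.] [78 78 76]
0.25 16 [0.436 0.34 ] [0.466 0.37 ] [57. 56. 55.] [82 82 80]
0.26 17 [0.439 0.341] [0.468 0.379] [54. 53. 52.] [68 69 67]
0.27 32 [0.436 0.341] [0.468 0.387] [57. 57. 56.] [75 75 76]
0.28 47 [0.436 0.342] [0.468 0.387] [58. 58. 57.] [77 76 75]
0.29 41 [0.434 0.338] [0.471 0.374] [58. 57. 56.] [76 75 72]
wrist
0.13 240 [0.453 0.31 ] [0.457 0.34 
[... 486 characters left out ...]
22 1065 [0.442 0.321] [0.462 0.331] [47. 47. 46.] [151 144 135]
0.23 2546 [0.44  0.303] [0.46  0.349] [31. 31. 32.] [168 162 154]
0.24 7403 [0.441 0.292] [0.462 0.36 ] [28. 29. 29.] [170 165 153]
0.25 6428 [0.437 0.284] [0.461 0.368] [28. 28. 29.] [130 124 117]
0.26 12288 [0.437 0.278] [0.452 0.374] [27. 27. 28.] [128 122 116]
0.27 9281 [0.436 0.277] [0.444 0.376] [27. 27. 28.] [72 66 63]
0.28 1255 [0.434 0.309] [0.436 0.343] [24. 25. 26.] [41 40 41]
cam [0.386808   0.32607003 0.33274174]
0.151 0.312 [228. 203.]
0.151 0.326 [253. 203.]
0.151 0.34 [279. 203.]
0.17 0.312 [225. 214.]
0.17 0.326 [253. 214.]
0.17 0.34 [281. 214.]
0.19 0.312 [222. 228.]
0.19 0.326 [253. 228.]
0.19 0.34 [285. 228.]
```

Both cameras agree: the shut fingertips end at z ≈ 0.190, just above the grip, although the reported TCP z is 0.151. So the fingers really end about 39 mm behind the stated TCP. I'll open, go down 39 mm and close.

Request:
send_rows --pt "1 0 0 0 0 0 0" --pt "1 0 0 0 0 0 0" --pt "1 0 0 0 0 0 0" --pt "1 0 -0.001 0.013 0 0 0" --pt "1 0 -0.001 0.026 0 0 0" --pt "1 0 -0.001 0.038 0 0 0" --pt "1 0 -0.001 0.038 0 0 0" --pt "0 0 -0.001 0.038 0 0 0" --pt "0 0 -0.001 0.038 0 0 0" --pt "0 0 -0.001 0.038 0 0 0" --pt "0 0 -0.001 0.038 0 0 0" --pt "0 0 -0.001 0.038 0 0 0" --force 40

```text
time_s: 5.5
position: [0.4539, 0.3251, 0.1133]
tool_rot: [180.0, 0.0, -180.0]
ft_force: [1.4, -2.3, 12.1]
width: 0.161
grasp_force: 38.5
```

Run:
```python
from h import *
o=arm.get_obs(); print(o['time_s'],o['position'],o['ft_force'],o['ft_torque'],o['width'],o['grasp_force'])
p,d=arm.capture("wrist"); W=cloud("wrist",d)
for z0 in np.arange(.12,.24,.01):
    m=(W[...,2]>z0)&(W[...,2]<z0+.01)&(np.abs(W[...,0]-.45)<.03)&(np.abs(W[...,1]-.325)<.07); q=W[m]
    if len(q): print(z0.round(2),len(q),np.percentile(q,5,axis=0)[:2].round(3),np.percentile(q,95,axis=0)[:2].round(3))
o=arm.get_obs(); print(o['time_s'],o['ft_force'],o['width'],o['grasp_force'])
```

```text
5.5 [0.453872   0.32511716 0.11330261] [ 1.38404419 -2.2724409  12.13009796] [-0.542862   -0.25346036 -0.21648027] 0.1611273941513922 38.52865219116211
0.12 239 [0.452 0.305] [0.457 0.345]
0.13 69 [0.452 0.309] [0.456 0.341]
0.15 335 [0.443 0.312] [0.447 0.338]
0.16 930 [0.443 0.307] [0.447 0.343]
0.17 1176 [0.443 0.307] [0.447 0.343]
0.18 3325 [0.443 0.315] [0.464 0.335]
0.19 2349 [0.441 0.299] [0.461 0.352]
0.2 7503 [0.441 0.287] [0.462 0.363]
0.21 6120 [0.437 0.281] [0.462 0.369]
0.22 10435 [0.437 0.276] [0.452 0.374]
0.23 10746 [0.437 0.275] [0.446 0.376]
5.55 [ 0.40628404 -1.16402635  4.0912191 ] 0.16272704551280168 40.122100710868835
```

Grasped: the width is 0.161, which is 14 mm. Next I'll lift and weigh.

Request:
send_rows --pt "0 0 0 -0.004 0 0 0" --pt "0 0 0 -0.012 0 0 0" --pt "0 0 0 -0.025 0 0 0" --pt "0 0 0 -0.04 0 0 0" --pt "0 0 0 -0.06 0 0 0" --pt "0 0 0 -0.08 0 0 0" --pt "0 0 0 -0.1 0 0 0" --pt "0 0 0 -0.115 0 0 0" --pt "0 0 0 -0.12 0 0 0" --pt "0 0 0 -0.12 0 0 0" --pt "0 0 0 -0.12 0 0 0" --pt "0 0 0 -0.12 0 0 0" --force 60

```text
time_s: 6.75
position: [0.4532, 0.3248, 0.2321]
tool_rot: [-180.0, -0.1, -180.0]
ft_force: [0.7, -0.3, -6.1]
width: 0.157
grasp_force: 58.6
```

Run:
```python
from h import *
p,d=arm.capture("wrist"); W=cloud("wrist",d)
o=arm.get_obs(); print(o['time_s'],o['position'],o['tool_rot'],o['ft_force'],o['ft_torque'],o['width'],o['grasp_force'])
for t in ["pan","eye_top","pan_grip"]: 
    print(t,[(np.round(r["location"],4),r["confidence"]) for r in arm.place_of(t,"wrist")[:2]])
    print(arm.get_obs()['ft_force'])
for z0 in np.arange(.15,.29,.01):
    m=(W[...,2]>z0)&(W[...,2]<z0+.01)&(np.abs(W[...,0]-.45)<.03)&(np.abs(W[...,1]-.325)<.07); q=W[m]
    if len(q): print(z0.round(2),len(q),np.percentile(q,5,axis=0)[:2].round(3),np.percentile(q,95,axis=0)[:2].round(3))
p,d=arm.capture("side");save("pics/s2.png",cv2.resize(p[190:340,170:370],(800,600)))
for t in ["pan","eye_top"]: 
    print(t,[(np.round(r["location"],4),r["confidence"]) for r in arm.place_of(t,"side")[:2]])
    print(arm.get_obs()['ft_force'])
```

```text
6.8 [0.45330671 0.32483396 0.23213129] [-1.79958016e+02 -7.75787803e-02 -1.79960085e+02] [-0.54485882 -0.3246014  -6.66753346] [ 0.01943601  0.02232195 -0.02059581] 0.15711891653243137 58.61083745956421
pan [(array([0.4583, 0.321 , 0.119 ]), 0.71)]
[ 0.55157626  0.45284668 -6.43257005]
eye_top [(array([0.4562, 0.3266, 0.2441]), 0.75)]
[ 0.51648306  0.24612288 -6.79897835]
pan_grip [(array([0.4544, 0.3276, 0.2867]), 0.92), (array([ 0.5806,  0.1871, -0.    ]), 0.59)]
[-0.12227504  0.83787857 -6.27343957]
0.15 559 [0.422 0.26 ] [0.477 0.39 ]
0.16 74 [0.452 0.258] [0.456 0.392]
0.17 119 [0.452 0.262] [0.456 0.387]
0.18 133 [0.452 0.27 ] [0.456 0.379]
0.19 465 [0.452 0.28 ] [0.457 0.369]
0.2 579 [0.452 0.302] [0.457 0.347]
0.21 133 [0.452 0.305] [0.456 0.344]
0.22 119 [0.452 0.305] [0.455 0.345]
0.23 132 [0.452 0.305] [0.454 0.344]
0.24 252 [0.452 0.305] [0.456 0.345]
0.25 31 [0.452 0.312] [0.454 0.337]
0.26 2 [0.444 0.321] [0.444 0.329]
0.27 410 [0.442 0.31 ] [0.446 0.339]
0.28 955 [0.442 0.307] [0.447 0.343]
pan [(array([0.4562, 0.326 , 0.1195]), 0.9)]
[ 0.33601049 -0.45274893 -6.96160767]
eye_top [(array([0.4561, 0.3236, 0.25  ]), 0.75)]
[ 1.48805757  1.55452267 -7.63872658]
```

View pics/s2.png

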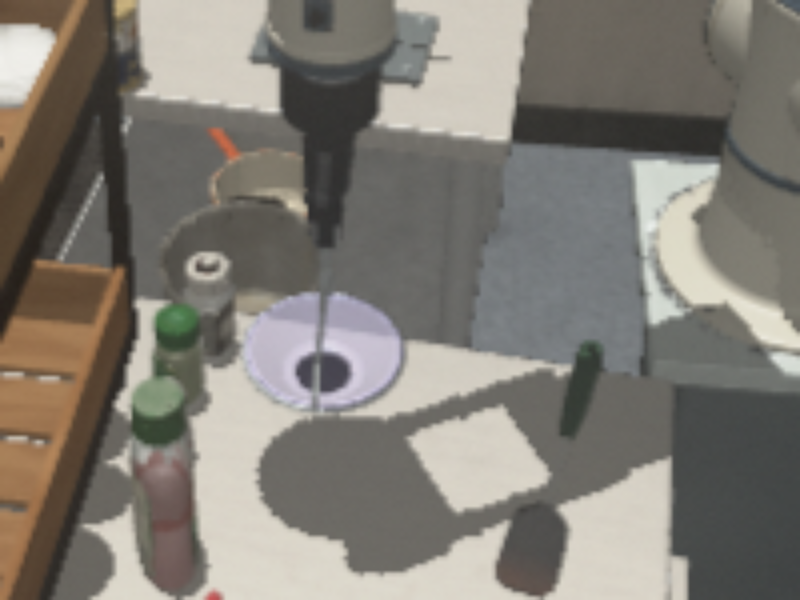

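The pan hangs level in the grip and clear of the table: dish at (322,350), grip between the fingers at (325,225). eye_top is at TCP.z + 15 mm, and the weight is about 6.7 N. Next I'll swing over to the front of the hook.

Request:
send_rows --pt "0 0.002 -0.008 0 0 0 0" --pt "0 0.006 -0.025 0 0 0 0.5" --pt "0 0.011 -0.05 0 0 0 1" --pt "0 0.017 -0.082 0 0 0 1.5" --pt "0 0.024 -0.12 0 0 0 2" --pt "0 0.031 -0.16 0 0 0 2.5" --pt "0 0.038 -0.2 0 0 0 3" --pt "0 0.045 -0.24 0 0 0 3.5" --pt "0 0.052 -0.28 0 0 0 4" --pt "0 0.059 -0.32 0 0 0 4.5" --pt "0 0.066 -0.36 0 0 0 5" --pt "0 0.073 -0.4 0 0 0 5.5" --force 60

```text
time_s: 8.3
position: [0.38, -0.0767, 0.2332]
tool_rot: [-180.0, 0.0, 174.5]
ft_force: [1.0, 0.3, -6.2]
width: 0.157
grasp_force: 58.8
```

Run:
```python
from h import *
o=arm.get_obs(); print(o['time_s'],o['position'],o['tool_rot'],o['ft_force'],o['width'])
# commanded pose: tool yaw ~174.5; delta to world (.344,-.334,.232)
T=R.from_euler('xyz',[180,0,174.5],degrees=True)
print(T.inv().apply(np.array([.344,-.334,.232])-np.array([.4533-.073,.3248-.4,.2321])))
```

```text
8.3 [ 0.37999211 -0.07665717  0.23322308] [-1.79983333e+02  4.11430166e-02  1.74519604e+02] [ 0.96366134  0.26229185 -6.24926062] 0.15707440831814498
[ 1.13280012e-02 -2.61087737e-01  1.00000000e-04]
```

Request:
send_rows --pt "0 0.001 -0.012 0 0 0 0" --pt "0 0.003 -0.035 0 0 0 0.5" --pt "0 0.005 -0.07 0 0 0 1" --pt "0 0.007 -0.107 0 0 0 1.5" --pt "0 0.009 -0.145 0 0 0 1.7" --pt "0 0.011 -0.182 0 0 0 1.8" --pt "0 0.011 -0.214 0 0 0 1.8" --pt "0 0.011 -0.238 0 0 0 1.8" --pt "0 0.011 -0.254 0 0 0 1.8" --pt "0 0.011 -0.261 0 0 0 1.8" --pt "0 0.011 -0.261 0 0 0 1.8" --pt "0 0.011 -0.261 0 0 0 1.8"

```text
time_s: 9.5
position: [0.3452, -0.3327, 0.2329]
tool_rot: [180.0, -0.0, 172.8]
ft_force: [0.1, 0.4, -5.8]
width: 0.157
grasp_force: 59.7
```

```bash
cat > look.py <<'E'
from h import *
import sys
f=[]
p,d=arm.capture("wrist"); W=cloud("wrist",d); np.savez("w_last.npz",p=p,d=d)
o=arm.get_obs(); print(o['time_s'],o['position'],o['tool_rot'],o['width']); f.append(o['ft_force'])
save(sys.argv[1],p)
for n in ("wrist","side","top"):
  if n!="wrist": p,d=arm.capture(n); np.savez(n+"_last.npz",p=p,d=d)
  for t in ["pan","eye_top","hook_seat","hook_tip","scale"]:
    print(n,t,[(np.round(r["location"],4),round(r["confidence"],2)) for r in arm.place_of(t,n)[:1]]); f.append(arm.get_obs()['ft_force'])
print(np.mean(f,0),np.std(f,0))
E
python3 look.py pics/w4.png
```

```text
9.55 [ 0.34523847 -0.33263779  0.23295748] [ 1.79969393e+02 -1.43066088e-02  1.72781660e+02] 0.15398210457360006
wrist pan [(array([ 0.3464, -0.3353,  0.1179]), 0.65)]
wrist eye_top [(array([ 0.349 , -0.3283,  0.2466]), 0.68)]
wrist hook_seat []
wrist hook_tip []
wrist scale []
side pan [(array([ 0.3472, -0.3292,  0.1187]), 0.81)]
side eye_top [(array([ 0.3472, -0.3314,  0.2518]), 0.63)]
side hook_seat [(array([ 0.3472, -0.3328,  0.2501]), 0.69)]
side hook_tip [(array([ 0.385, -0.335,  0.208]), 0.63)]
side scale [(array([ 0.5423, -0.3581,  0.0021]), 0.76)]
top pan [(array([ 0.3435, -0.3301,  0.1153]), 0.59)]
top eye_top [(array([ 0.3468, -0.3341,  0.2484]), 0.93)]
top hook_seat []
top hook_tip []
top scale []
[-0.13342474  0.0471544  -6.35655534] [0.37369824 0.61207874 0.41431729]
```

View pics/w4.png

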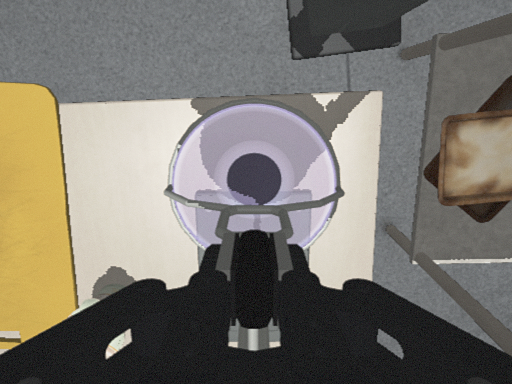

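The wrist view shows the pan level, with the eye at (255,215) centred under the grip at (255,280). The hook is hidden behind the gripper, and the network places its tip at (0.384, -0.336, 0.209). I'll lower to entry height and move the eye over the tip.

Request:
send_rows --pt "0 0 0 0.008 0 0 0" --pt "0 0 0 0.018 0 0 0" --pt "0 0 0 0.0255 0 0 0" --pt "0 -0.003 0 0.0255 0 0 0" --pt "0 -0.009 0 0.0255 0 0 0" --pt "0 -0.016 0 0.0255 0 0 0" --pt "0 -0.023 0 0.0255 0 0 0" --pt "0 -0.03 0 0.0255 0 0 0" --pt "0 -0.036 0 0.0255 0 0 0" --pt "0 -0.042 0 0.0255 0 0 0" --pt "0 -0.046 0 0.0255 0 0 0" --pt "0 -0.046 0 0.0255 0 0 0"

```text
time_s: 11.6
position: [0.3913, -0.3397, 0.2074]
tool_rot: [-180.0, 0.0, 172.8]
ft_force: [-0.3, -0.1, -6.6]
width: 0.157
grasp_force: 59.7
```

```bash
cat > f.py <<'E'
from h import *
import sys
f=[]
for i in range(int(sys.argv[1])):
    p,d=arm.capture("side"); o=arm.get_obs(); f.append(np.r_[o['ft_force'],o['ft_torque']])
np.savez("side_last.npz",p=p,d=d)
print(o['time_s'],o['position'],o['tool_rot'],o['width'],np.mean(f,0).round(3),np.std(f,0).round(2))
E
python3 f.py 6
python3 - <<'E'
from h import *
for t in ["pan","eye_top","hook_tip","hook_seat"]: print(t,[(np.round(r["location"],4),round(r["confidence"],2)) for r in arm.place_of(t,"side")[:3]])
E
```

```text
11.9 [ 0.39062993 -0.33958205  0.20750566] [-1.79998729e+02 -4.15859499e-03  1.72728306e+02] 0.15685421404569988 [ 0.346  0.042 -6.261  0.014  0.041  0.013] [0.42 0.41 0.43 0.03 0.04 0.03]
pan [(array([ 0.3893, -0.3383,  0.0953]), 0.61)]
eye_top [(array([ 0.3917, -0.3363,  0.2251]), 0.91), (array([ 0.5412, -0.3561,  0.0038]), 0.44)]
hook_tip [(array([ 0.3852, -0.3397,  0.2071]), 0.68)]
hook_seat [(array([ 0.4083, -0.342 ,  0.1931]), 0.66)]
```

Request:
send_rows --pt "0 -0.004 0 0 0 0 0" --pt "0 -0.009 0 0 0 0 0" --pt "0 -0.013 0 0 0 0 0" --pt "0 -0.015 0 0.002 0 0 0" --pt "0 -0.015 0 0.006 0 0 0" --pt "0 -0.015 0 0.01 0 0 0" --pt "0 -0.015 0 0.014 0 0 0" --pt "0 -0.015 0 0.018 0 0 0" --pt "0 -0.015 0 0.02 0 0 0" --pt "0 -0.015 0 0.0215 0 0 0" --pt "0 -0.015 0 0.0225 0 0 0" --pt "0 -0.015 0 0.0225 0 0 0"

```text
time_s: 13.3
position: [0.4057, -0.3415, 0.1849]
tool_rot: [180.0, -0.0, 172.7]
ft_force: [0.2, -0.8, -5.6]
width: 0.154
grasp_force: 59.7
```

```bash
python3 f.py 6
python3 - <<'E'
from h import *
for t in ["pan","eye_top","hook_tip","hook_seat"]: print(t,[(np.round(r["location"],4),round(r["confidence"],2)) for r in arm.place_of(t,"side")[:3]])
E
```

```text
13.6 [ 0.40574307 -0.3415044   0.18506798] [-1.79992593e+02  5.23979664e-03  1.72740460e+02] 0.15120578035859 [-6.600e-02 -3.440e-01 -6.879e+00  1.100e-02  1.400e-02 -2.000e-03] [0.69 0.71 0.53 0.01 0.02 0.02]
pan [(array([ 0.4097, -0.3419,  0.0731]), 0.65)]
eye_top [(array([ 0.4079, -0.3385,  0.2029]), 0.87)]
hook_tip [(array([ 0.3881, -0.3356,  0.2068]), 0.39)]
hook_seat [(array([ 0.4065, -0.3431,  0.1969]), 0.42)]
```

Request:
send_rows --pt "0 0 0 0.001 0 0 0" --pt "0 0 0 0.002 0 0 0" --pt "0 0 0 0.003 0 0 0" --pt "0 0 0 0.004 0 0 0" --pt "0 0 0 0.005 0 0 0" --pt "0 0 0 0.006 0 0 0" --pt "0 0 0 0.0075 0 0 0" --pt "0 0 0 0.009 0 0 0" --pt "0 0 0 0.011 0 0 0" --pt "0 0 0 0.013 0 0 0" --pt "0 0 0 0.0145 0 0 0" --pt "0 0 0 0.015 0 0 0"

```text
time_s: 15.0
position: [0.4057, -0.3415, 0.1699]
tool_rot: [180.0, -0.0, 172.7]
ft_force: [-0.3, 0.5, -2.7]
width: 0.156
grasp_force: 60.2
```

```bash
python3 f.py 10
```

```text
15.5 [ 0.40574878 -0.3415031   0.17003037] [-1.79997389e+02  5.74714326e-03  1.72736219e+02] 0.15157478315455178 [-0.73   0.042 -3.615  0.041  0.088 -0.013] [0.53 0.62 0.29 0.02 0.03 0.02]
```

Request:
send_rows --pt "0 0 0 0.001 0 0 0" --pt "0 0 0 0.0025 0 0 0" --pt "0 0 0 0.004 0 0 0" --pt "0 0 0 0.0055 0 0 0" --pt "0 0 0 0.007 0 0 0" --pt "0 0 0 0.0085 0 0 0" --pt "0 0 0 0.0095 0 0 0" --pt "0 0 0 0.01 0 0 0" --pt "0 0 0 0.01 0 0 0"

```text
time_s: 16.4
position: [0.4057, -0.3415, 0.16]
tool_rot: [-180.0, -0.0, 172.7]
ft_force: [-0.5, -0.0, -1.7]
width: 0.158
grasp_force: 60.6
```

```bash
python3 f.py 16
```

```text
17.2 [ 0.40572454 -0.3414931   0.15999191] [-1.79997215e+02  9.89916313e-04  1.72739914e+02] 0.1535875014951725 [-0.447 -0.04  -0.809  0.045  0.102 -0.   ] [0.56 0.49 0.32 0.03 0.04 0.03]
```

Request:
send_rows --pt "0 0 0 0.0005 0 0 0" --pt "0 0 0 0.001 0 0 0" --pt "0 0 0 0.0015 0 0 0" --pt "0 0 0 0.002 0 0 0" --pt "0 0 0 0.0025 0 0 0" --pt "0 0 0 0.0027 0 0 0"

```text
time_s: 17.8
position: [0.4057, -0.3415, 0.1573]
tool_rot: [-180.0, 0.0, 172.7]
ft_force: [-0.5, -0.4, -0.5]
width: 0.158
grasp_force: 60.6
```

```bash
python3 f.py 20
```

```text
18.8 [ 0.40572479 -0.34147427  0.15728924] [1.79999232e+02 1.90747320e-03 1.72736386e+02] 0.15558635156278727 [-0.403  0.342  0.129  0.035  0.088  0.001] [0.35 0.55 0.45 0.03 0.04 0.03]
```

Fz is about zero, so the hook carries all the weight at a dip of about 23 mm. I'll relax the grip and open slowly.

Request:
send_rows --pt "0 0 0 0 0 0 0" --pt "0.15 0 0 0 0 0 0" --pt "0.17 0 0 0 0 0 0" --pt "0.2 0 0 0 0 0 0" --pt "0.25 0 0 0 0 0 0" --pt "0.3 0 0 0 0 0 0" --pt "0.4 0 0 0 0 0 0" --pt "0.5 0 0 0 0 0 0" --pt "0.6 0 0 0 0 0 0" --pt "0.6 0 0 0 0 0 0" --force 20

```text
time_s: 19.8
position: [0.4057, -0.3415, 0.1573]
tool_rot: [-180.0, 0.0, 172.7]
ft_force: [0.1, 0.4, -0.4]
width: 0.6
grasp_force: 0.0
```

```bash
python3 f.py 4
python3 - <<'E'
from h import *
p,d=arm.capture("side"); save("pics/s5.png",cv2.resize(p[110:230,190:350],(800,600)))
for t in ["pan","eye_top","hook_tip","hook_seat"]: print(t,[(np.round(r["location"],4),round(r["confidence"],2)) for r in arm.place_of(t,"side")[:3]])
E
```

```text
20.0 [ 0.40574281 -0.34149877  0.15728879] [-1.79998303e+02  1.73988002e-03  1.72739549e+02] 0.6010690771288412 [-0.241  0.186 -0.045 -0.    -0.008 -0.007] [0.3  0.36 0.19 0.04 0.03 0.02]
pan [(array([ 0.4064, -0.3413,  0.0447]), 0.92), (array([ 0.408 , -0.3416,  0.1755]), 0.41)]
eye_top [(array([ 0.407 , -0.3392,  0.1741]), 0.66)]
hook_tip [(array([ 0.387 , -0.3376,  0.1866]), 0.47)]
hook_seat [(array([ 0.4075, -0.3417,  0.1705]), 0.44)]
```

View pics/s5.png

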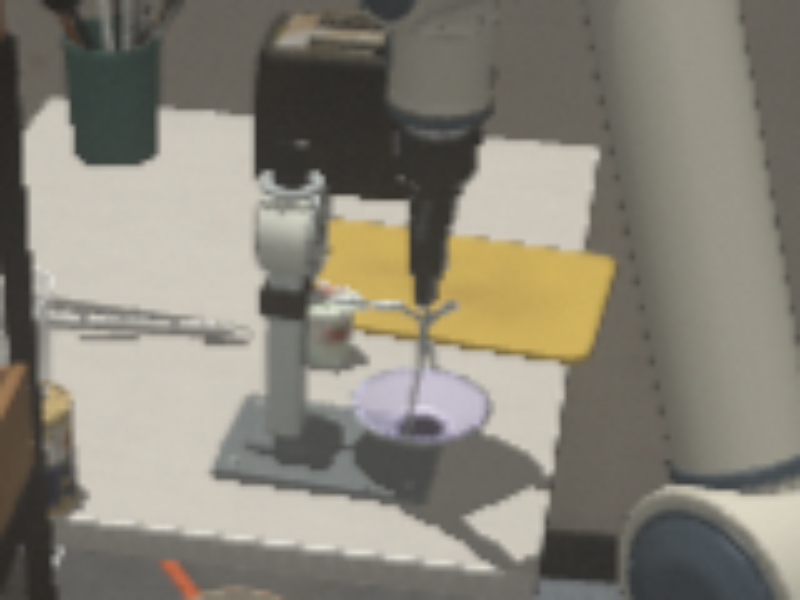

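Side view: the eye sits in the hook saddle at (425,318), and the pan hangs level at (420,405), clear of the foot. I'll retreat up and over the knob.

Request:
send_rows --pt "0.6 0 0 -0.01 0 0 0" --pt "0.6 0 0 -0.03 0 0 0" --pt "0.6 0 0 -0.06 0 0 0" --pt "0.6 0 0 -0.1 0 0 0" --pt "0.6 0 0 -0.14 0 0 0" --pt "0.6 0 0 -0.18 0 0 0" --pt "0.6 -0.03 0 -0.19 0 0 0" --pt "0.6 -0.06 0 -0.19 0 0 0" --pt "0.6 -0.09 0 -0.19 0 0 0" --pt "0.6 -0.12 -0.001 -0.19 0 0 0" --pt "0.6 -0.135 -0.001 -0.19 0 0 0" --pt "0.6 -0.135 -0.001 -0.19 0 0 0"

```text
time_s: 21.45
position: [0.5409, -0.3594, 0.3472]
tool_rot: [180.0, -0.0, 172.8]
ft_force: [0.1, 0.3, -0.5]
width: 0.602
grasp_force: 0.0
```

Run:
```python
from h import *
p,d=arm.capture("wrist"); w=cloud("wrist",d); np.savez("w_last.npz",p=p,d=d)
o=arm.get_obs(); print(o["time_s"],o["position"],o["tool_rot"],o["ft_force"])
save("pics/w6.png",p)
m=(w[...,2]>.326)&(w[...,2]<.345)&(np.abs(w[...,0]-.54)<.04)&(np.abs(w[...,1]+.36)<.04)
for zc in (.315,.326,.333):
    q=w[m|((w[...,2]>zc)&(w[...,2]<.345)&(np.abs(w[...,0]-.54)<.03)&(np.abs(w[...,1]+.36)<.03))]
    q=q[q[:,2]>zc]; print(zc,len(q),q.mean(0),q.max(0),cv2.minAreaRect(q[:,:2].astype(np.float32)*1000))
for t in ["tare_knob_grip","pointer_tip","zero_mark","hook_seat","eye_top"]:
    print(t,[(np.round(r["location"],4),round(r["confidence"],2)) for r in arm.place_of(t,"wrist")[:2]])
p,d=arm.capture("side")
for t in ["tare_knob_grip","pan","eye_top","hook_seat"]:
    print(t,[(np.round(r["location"],4),round(r["confidence"],2)) for r in arm.place_of(t,"side")[:2]])
```

```text
21.5 [ 0.53980261 -0.35931735  0.34735518] [ 1.79991605e+02 -1.78091821e-02  1.72782890e+02] [-0.348847    0.46255739 -0.74092471]
0.315 1392 [ 0.5344339  -0.35734464  0.33534124] [ 0.55389696 -0.34809157  0.33881562] ((536.9093017578125, -357.6932373046875), (14.064659118652344, 34.078861236572266), 77.81562805175781)
0.326 1313 [ 0.53525399 -0.35750745  0.33623256] [ 0.55389696 -0.34809157  0.33881562] ((536.9093017578125, -357.6932373046875), (14.064659118652344, 34.078861236572266), 77.81562805175781)
0.333 1246 [ 0.53602273 -0.3576475   0.33659132] [ 0.55389696 -0.34820769  0.33881562] ((536.9849853515625, -357.75201416015625), (13.971701622009277, 33.90827178955078), 77.79613494873047)
tare_knob_grip [(array([ 0.539 , -0.3512,  0.3306]), 0.67)]
pointer_tip [(array([ 0.5114, -0.3839,  0.2761]), 0.63)]
zero_mark [(array([ 0.5101, -0.3509,  0.2807]), 0.74)]
hook_seat [(array([ 0.406 , -0.345 ,  0.1709]), 0.9)]
eye_top [(array([ 0.4104, -0.3376,  0.1679]), 0.92)]
tare_knob_grip [(array([ 0.536 , -0.3584,  0.3299]), 0.56), (array([0.6   , 0.2553, 0.0015]), 0.34)]
pan [(array([ 0.4091, -0.3414,  0.045 ]), 0.97)]
eye_top [(array([ 0.5399, -0.3545,  0.0031]), 0.74), (array([ 0.4085, -0.3413,  0.1712]), 0.65)]
hook_seat [(array([ 0.4099, -0.3399,  0.1734]), 0.68)]
```

View pics/w6.png

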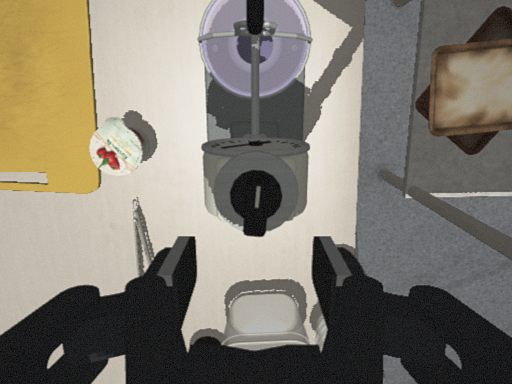

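The wrist view shows the knob at (256,197), bar yaw about -12° and centre about (0.537, -0.358), with the pan hanging still at (255,45). The expected pointer angle is 0.036 × 22.8 mm ≈ 0.82 rad (47°). The knob is at about 5° now. I'll go down, aligned with the bar, and grip it.

Request:
send_rows --pt "0.6 0.003 0.001 0.01 0 0 5" --pt "0.6 0.003 0.001 0.03 0 0 5" --pt "0.6 0.003 0.001 0.05 0 0 5" --pt "0.6 0.003 0.001 0.065 0 0 5" --pt "0.6 0.003 0.001 0.0735 0 0 5" --pt "0.6 0.003 0.001 0.0735 0 0 5" --pt "0.3 0.003 0.001 0.0735 0 0 5" --pt "0.2 0.003 0.001 0.0735 0 0 5" --pt "0.1 0.003 0.001 0.0735 0 0 5" --pt "0.1 0.003 0.001 0.0735 0 0 5" --pt "0.1 0.003 0.001 0.0735 0 0 5" --force 20

```text
time_s: 23.1
position: [0.5372, -0.3578, 0.2748]
tool_rot: [180.0, 0.1, 167.8]
ft_force: [1.3, 5.7, 6.1]
width: 0.157
grasp_force: 23.3
```

```bash
python3 f.py 4
```

```text
23.3 [ 0.53714655 -0.35779651  0.27482358] [1.79990141e+02 8.21728230e-02 1.67762468e+02] 0.15928073128004572 [ 4.540e-01  5.391e+00  5.814e+00  8.210e-01 -7.100e-02 -5.000e-03] [0.35 0.22 0.11 0.03 0.03 0.03]
```

Request:
send_rows --pt "0.1 0 0.0005 0 0 0 2" --pt "0.1 0 0.0005 0 0 0 5" --pt "0.1 0 0.0005 0 0 0 8" --pt "0.1 0 0.0005 0 0 0 11" --pt "0.1 0 0.0005 0 0 0 14" --pt "0.1 0 0.0005 0 0 0 14" --force 20

```text
time_s: 23.9
position: [0.5372, -0.3575, 0.2748]
tool_rot: [180.0, 0.1, 153.6]
ft_force: [0.4, 4.1, 4.6]
width: 0.157
grasp_force: 23.2
```

```bash
python3 f.py 4
```

```text
24.1 [ 0.5372261  -0.35745185  0.27482753] [1.79985380e+02 8.07557772e-02 1.53759044e+02] 0.15901765929979614 [ 0.494  4.064  5.604  0.634 -0.006 -0.006] [0.25 0.62 0.35 0.02 0.02 0.01]
```

Request:
send_rows --pt "0.1 0 0 0 0 0 2" --pt "0.1 0 0 0 0 0 5" --pt "0.1 0 0 0 0 0 8" --pt "0.1 0 0 0 0 0 11" --pt "0.1 0 0 0 0 0 14" --pt "0.1 0 0 0 0 0 17" --pt "0.1 0 0 0 0 0 20" --pt "0.1 0 0 0 0 0 23" --pt "0.1 0 0 0 0 0 26" --pt "0.1 0 0 0 0 0 28" --pt "0.1 0 0 0 0 0 28" --force 20

```text
time_s: 25.2
position: [0.5376, -0.357, 0.2748]
tool_rot: [179.9, 0.1, 125.7]
ft_force: [3.2, 7.4, 5.9]
width: 0.156
grasp_force: 23.2
```

```bash
python3 f.py 4
python3 - <<'E'
from h import *
arm.capture("wrist")
for n in ["wrist","side"]:
  for t in ["pointer_tip","zero_mark","eye_top","hook_seat","pan"]:
    print(n,t,[(np.round(r["location"],4),round(r["confidence"],2)) for r in arm.place_of(t,n)[:2]])
E
```

```text
25.4 [ 0.53755083 -0.35698009  0.2748182 ] [1.79901976e+02 4.90749228e-02 1.25776078e+02] 0.1611994085240723 [ 3.197  7.129  6.007  1.161 -0.375 -0.03 ] [0.55 0.62 0.42 0.01 0.02 0.05]
wrist pointer_tip [(array([ 0.5099, -0.3771,  0.2769]), 0.78)]
wrist zero_mark [(array([ 0.507 , -0.3744,  0.2718]), 0.95), (array([ 0.4102, -0.3459,  0.1708]), 0.51)]
wrist eye_top [(array([ 0.4099, -0.3394,  0.17  ]), 0.72)]
wrist hook_seat [(array([ 0.4027, -0.3433,  0.1715]), 0.66), (array([ 0.5396, -0.3552,  0.3304]), 0.33)]
wrist pan [(array([ 0.4064, -0.341 ,  0.0413]), 0.7)]
side pointer_tip [(array([ 0.5178, -0.5432,  0.0013]), 0.4)]
side zero_mark [(array([ 0.3858, -0.3348,  0.1878]), 0.68), (array([ 0.5021, -0.3817,  0.274 ]), 0.56)]
side eye_top [(array([ 0.4063, -0.3403,  0.1716]), 0.63)]
side hook_seat [(array([ 0.4069, -0.3448,  0.1734]), 0.7)]
side pan [(array([ 0.4077, -0.3414,  0.0425]), 0.77), (array([ 0.5039, -0.3805,  0.2743]), 0.27)]
```

Request:
send_rows --pt "0.25 0 0 0 0 0 0" --pt "0.5 0 0 0 0 0 0" --pt "0.6 0 0 0 0 0 0" --pt "0.6 0 0 -0.02 0 0 0" --pt "0.6 0 0 -0.05 0 0 0" --pt "0.6 0 0 -0.08 0 0 -8" --pt "0.6 0 0 -0.11 0 0 -16" --pt "0.6 0 0 -0.14 0 0 -24" --pt "0.6 0 0 -0.145 0 0 -32" --pt "0.6 0 0 -0.145 0 0 -40" --pt "0.6 0 0 -0.145 0 0 -47" --pt "0.6 0 0 -0.145 0 0 -47"

```text
time_s: 27.15
position: [0.5367, -0.3578, 0.4188]
tool_rot: [-180.0, -0.0, 172.9]
ft_force: [-0.1, -0.2, 0.1]
width: 0.601
grasp_force: 0.0
```

Request:
send_rows --pt "0.6 0.01 0 0 0 -6 0" --pt "0.6 0.02 0 0 0 -14 0" --pt "0.6 0.03 0 0 0 -22 0" --pt "0.6 0.04 0 0 0 -30 0" --pt "0.6 0.04 0 0 0 -33 0" --pt "0.6 0.04 0 0 0 -33 0"

```text
time_s: 27.75
position: [0.4952, -0.3524, 0.4184]
tool_rot: [179.8, 33.0, 172.3]
ft_force: [-0.0, -0.2, 0.6]
width: 0.599
grasp_force: 0.0
```

Run:
```python
from h import *
p,d=arm.capture("wrist"); w=cloud("wrist",d); np.savez("w_last.npz",p=p,d=d)
o=arm.get_obs(); print(o["time_s"],o["position"],o["tool_rot"])
K,Rm,t=cam("wrist"); print("cam",-Rm.T@t, Rm[2])
c=Rm@np.array([.511,-.3555,.25])+t; u=(K@c/c[2])[:2]; print(u)
x,y=int(u[0])-60,max(0,int(u[1])-45)
save("pics/d.png",cv2.resize(p[y:y+90,max(x,0):max(x,0)+120],(800,600),interpolation=cv2.INTER_CUBIC)); print(max(x,0),y)
hsv=cv2.cvtColor(p,cv2.COLOR_RGB2HSV)
red=((hsv[...,0]<8)|(hsv[...,0]>172))&(hsv[...,1]>140)&(hsv[...,2]>80)&(np.abs(w[...,0]-.51)<.03)&(np.abs(w[...,1]+.356)<.05)&(w[...,2]>.2)&(w[...,2]<.3)
print("red",red.sum(),w[red].mean(0) if red.any() else 0, np.argwhere(red).mean(0) if red.any() else 0)
for tt in ["pointer_tip","zero_mark","eye_top","hook_seat","pan"]:
    print(tt,[(np.round(r["location"],4),round(r["confidence"],2)) for r in arm.place_of(tt,"wrist")[:2]])
```

```text
27.8 [ 0.49613743 -0.35280985  0.41888567] [179.88157456  32.94477639 172.43571646]
cam [ 0.34238261 -0.33271656  0.53492504] [ 0.7404225  -0.09603149 -0.66524618]
[252.54129781  84.64230317]
192 39
red 29 [ 0.50877359 -0.3789944   0.27437042] [100.51724138 225.62068966]
pointer_tip []
zero_mark [(array([ 0.5075, -0.3774,  0.2707]), 0.9)]
eye_top []
hook_seat []
pan []
```

View pics/d.png

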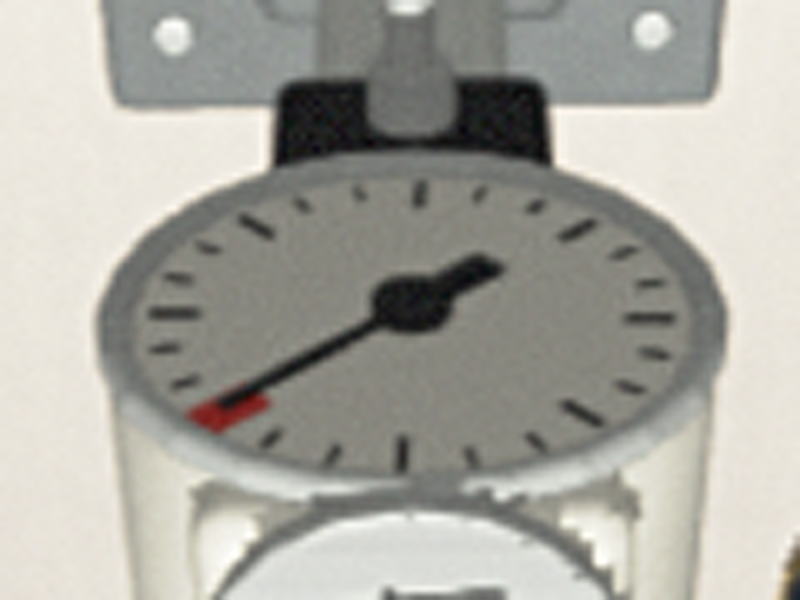

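The pointer's tip at (225,405) lies on the middle of the red mark at (230,408), and the robot touches nothing. I'm handing in.

Run:
```python
from h import *
arm.capture("side")
for t in ["pan","eye_top","hook_seat"]: print(t,[(np.round(r["location"],3),round(r["confidence"],2)) for r in arm.place_of(t,"side")[:1]])
print(arm.close_job())
```

```text
pan [(array([ 0.409, -0.342,  0.045]), 0.67)]
eye_top [(array([ 0.407, -0.34 ,  0.174]), 0.56)]
hook_seat [(array([ 0.408, -0.34 ,  0.177]), 0.51)]
the job is handed in; nothing more can be done
None
```

The pan hangs level and still on the hook, the red zero mark is under the pointer, and the job is handed in at about 28 s of the 62 s allowed (no verdict was returned).

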